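# Feed the sample tins to the end stop and bolt them in

### The job

Push the row of four sample tins along the white guide rail as one train, pushing only on the last tin (the one farthest from the end stop), until the first tin is against the end stop and no gaps are left. Then push the black paddle of the sliding bolt all the way in, so that the bolt closes across the rail behind the last tin, and move clear. Do not pick up any tin, and leave the spare tin, the jar and the flask where they are.

Things in the scene. Friction and masses are not known exactly. Their poses are not given: they have to be found in the camera images.
- rail: white plastic channel fixed on the bench along its own y; origin on the bench below the middle of its width. Floor 6 mm above the bench, 60 mm wide inside (x -30 to +30), side lips 6 mm thick with tops 14 mm above the bench; end stop at the +y end, open at y = -200 mm. On the +x side a bracket (x 36 to 50, y -76 to -26, 34 mm high) and a 5 mm foot plate out to x = 132 carry the bolt.
- stop_face (a point): middle of the top edge of the end stop's face, a dark upright plate 42 mm high across the rail, face at y = +160 mm of the rail, looking to -y. With the train home, the last tin's rear face is 200 mm from it, at y = -40 mm of the rail
- tin_1: closed flat-lidded metal sample tin, 56 mm across the rail (its x), 50 mm along the rail (its y), 40 mm high, about 0.15 kg; origin at the centre of its underside. First in the row, nearest the stop; home with its centre at y = +135 mm of the rail. The tins stand touching in the channel with 2 mm of play to each lip, 40 to 110 mm short of the stop
- tin_2: closed flat-lidded metal sample tin, 56 mm across the rail (its x), 50 mm along the rail (its y), 40 mm high, about 0.15 kg; origin at the centre of its underside. Second in the row; home at y = +85 mm of the rail.
- tin_3: closed flat-lidded metal sample tin, 56 mm across the rail (its x), 50 mm along the rail (its y), 40 mm high, about 0.15 kg; origin at the centre of its underside. Third in the row; home at y = +35 mm of the rail.
- tin_4: closed flat-lidded metal sample tin, 56 mm across the rail (its x), 50 mm along the rail (its y), 40 mm high, about 0.15 kg; origin at the centre of its underside. Last in the row and the only one to push: its free rear face is 25 mm from its centre towards -y of the rail; home at y = -15 mm of the rail
- bolt (a joint): travel of the slide bolt in m along the rail's -x: 0 drawn out (starts 0 to 0.010), 0.060 fully in, a hard limit. Friction about 1.5 N; stays where left. Its 12 mm wide bar, 18 to 28 mm above the bench and centred on y = -51 mm of the rail, crosses the channel behind the home train: inner end at x = +46 mm at 0, -14 mm at 0.060
- bolt_paddle (a point): centre of the top edge of the bolt's black upright paddle: 10 mm thick along the rail's x, 24 mm wide along its y, 16 to 60 mm above the bench. Push its outer (+x) face towards the rail. On y = -51 mm of the rail; at x = +116 mm with the bolt at 0, +56 mm fully in
- spare_tin: bystander: a spare tin like the others, 56 x 50 x 40 mm, standing on the bench beside the rail on its -x side; origin at the centre of its underside
- jar: bystander: brown glass jar with a black cap, 60 mm across, 85 mm high, on the bench on the rail's +x side near the stop end; origin at the centre of its underside
- flask: bystander: conical glass flask, 84 mm across its foot, 118 mm high, on the bench beyond the end stop; origin at the centre of its underside
Not all that is in view belongs to the job. What is shaped like the tin_4 but yellow is not meant. Leave any blue look-alike of the tin_2 alone.

How it is judged:
By the outcome, as a careful person would: the job done as asked, in the order asked, and still so for the second after the job is handed in, with the robot touching nothing.
It also fails if it takes over 42 s, if anything falls off the work surface, if the arm or the gripper's body presses on something with over 40 N, if the wrist force passes 120 N, or if a joint passes its speed limit or range.

### The arm

A 6-joint arm with a two-finger parallel gripper is mounted at the origin on the work surface. World frame = base frame: x ahead of the robot, y to its left, z up, the work surface at z = 0. Lengths are in m, angles in rad, forces in N, time in s.
With the tool pointing down it reaches from about 0.3 to 0.85 m from the base axis. Payload 5.4 kg.
Tool frame: the origin (TCP) lies at the very end of the fingers, on their centre line; the grasp point (between the pads) lies 19 mm behind it; z points along the fingers, y is the line along which they close (so a half turn about z gives the same grasp; the last joint's range is limited). The gripper opens to 85 mm and grips with 20 to 120 N. Pads are 22 mm wide; open, the fingers measure 114 mm over their backs; the gripper's body (76 mm by 85 mm) begins 54 mm behind the grasp point. The pads swing forward as they close: fully open they stand 13 mm farther back than shut.
Start: joints at [-1.394, 0.158, 1.597, -0, 1.386, -0.21], TCP at [0.217, -0.533, 0.202] pointing down, gripper open.
Joint ranges: [-2.91, 2.91], [-0.94, 2.29], [0.18, 2.7], [-1.29, 4.43], [0.17, 2.64], [-3, 3]. Speed limits (rad/s): [2.57, 2.57, 3.14, 3.14, 3.14, 3.14].

### API

Orientations are given as a unit quaternion [w, x, y, z].
In Python, from workcell import get_obs, get_image, close_job, recognise, landmark_of gives the robot as it stands.
- The arm moves only by the tool send_rows, never from a script. Its argument "motion" is a list of rows, each a list of 2 entries, a list of its own where there are three numbers: the shift along the world's x, y, z in units of 0.03 m (1.0 is 0.03 m), then the turn, a rotation vector about the world's x, y, z in units of 4 degrees (1.0 is 4 degrees). In form: [[[tx, ty, tz], [rx, ry, rz]], ...]. A call has 1 to 5 rows; each row shifts and turns the commanded pose from where the row before left it; what a row does not reach is not made up. A row lasts 1/12 s, in which the tool goes at most 41.7 mm and 7.16 degrees, less where a joint would pass 70% of its speed; a pose out of reach is approached as far as the arm can. A call with a number of a shift or a turn outside -1 to 1 is refused whole. A call with a gripper value outside its range is refused whole. "fingers" is the gripper command: -1 is shut, 1 is fully open, values between are in proportion, set as the call begins (left out, the last holds). The fingers move at their own pace and stop on an object; the grip force is fixed at half the most. Time passes only in rows, so rows that do not move let the fingers close. It gives the time, the measured TCP pose, the force, the opening and the grip force at its end, in the units of the state.
- get_obs(): the state, without advancing time (a new reading comes with each control period).
- get_image(name): name is "side" or "top"; returns a dict with "frame" (420x560x3 uint8, red, green, blue), "fx", "fy", "cx", "cy" (pixels), "dist" ([k1, k2, p1, p2, k3] as OpenCV has them; the pictures are not rectified), "world_to_cam" (4x4, takes a point from world to camera coordinates). Camera axes: x right, y up, looking along -z (the intrinsics and any distortion apply to the point x, -y, -z); pixel columns grow to the right and rows downward; lengths in m; the calibration is good to about 2 mm. A picture is of the moment at which its call begins. There is no depth.
- close_job(): hands the job in; it is judged then, once.
Trained networks look in a picture, given as the dict that the camera call returned (one of the last four; its "shot" number tells which), for a name from the list of things; names that differ only in an ending like _2 or _b are one class to them, and where a whole thing is asked for, a point or a joint stands for the part that bears it (a point fixed in the world has none). Each returns a list of dicts, best first, with "score" (0 to 1); they miss things now and then, are a little off and sometimes report something else, mostly with a low value. They report only what shows in the picture. A call takes as long as a camera call. They do not tell look-alikes from the thing itself.
- recognise(picture, thing): "location" ([column, row] in pixels, amid what is visible of it).
- landmark_of(picture, thing): "location" ([column, row] in pixels: a listed point, or the origin of a listed thing).
The state is a dict: "time_s": time; "qpos": joint angles; "qd": joint speeds; "effort": joint torques, N m; "tcp_pos": TCP position; "tool_rot": TCP orientation; "force": force on the tool from outside, world axes, zero at the start; "ft_torque": the same for the moment, N m; "gripper_width": opening from 0.0 (shut) to 1.0 (fully open); "grip_force": force on a finger pad.
Only numpy, scipy, OpenCV 4.12 (cv2) and the standard library are available. Lean on these libraries where they do the work, as an engineer would, in place of code of your own. Each camera call takes 0.05 s, during which the arm holds its last target. There are 200 camera calls.

## Working session

There is one attempt and no reset: what is moved stays moved. The work goes in short steps, Python scripts to look and compute and a tool call to move; the robot and the scene stay as the last step left them, time stands still between calls to the robot, and variables do not carry over. Pictures are saved under pics/ and viewed, at most 10 in all, crops included, and the job is handed in when it is done.

Besides the shell and the picture viewer there is one more tool, called after "Emit:" by a JSON object that holds its "fn" and its "kwargs". send_rows: Moves the arm, as the interface text tells. Shifts and turns lie within -1 to 1; 1 stands for 0.03 m of shift or 4 degrees of turn. Its arguments: {"type":"object","properties":{"motion":{"type":"array","items":{"type":"array"}},"fingers":{"type":"number"}},"required":["motion"]}

```bash
mkdir -p pics; ls
cat > h.py <<'E'
import numpy as np, cv2
from workcell import *
def ray(im,px):
    K=np.array([[im["fx"],0,im["cx"]],[0,im["fy"],im["cy"]],[0,0,1.]])
    u=cv2.undistortPoints(np.array([[px]],float),K,np.array(im["dist"],float))[0,0]
    T=np.array(im["world_to_cam"]); R=T[:3,:3]
    return -R.T@T[:3,3], R.T@np.array([u[0],-u[1],-1.])
def at_z(im,px,z):
    o,d=ray(im,px); return o+d*(z-o[2])/d[2]
def proj(im,P):
    K=np.array([[im["fx"],0,im["cx"]],[0,im["fy"],im["cy"]],[0,0,1.]])
    T=np.array(im["world_to_cam"]); c=np.atleast_2d(P)@T[:3,:3].T+T[:3,3]
    c=c*[1,-1,-1]
    return cv2.projectPoints(c,np.zeros(3),np.zeros(3),K,np.array(im["dist"],float))[0][:,0]
def save(im,name,box=None,s=1):
    f=im["frame"][...,::-1]
    if box: f=f[box[1]:box[3],box[0]:box[2]]
    cv2.imwrite("pics/"+name,cv2.resize(f,None,fx=s,fy=s,interpolation=cv2.INTER_CUBIC))
E
python3 - <<'E'
from h import *
Z=dict(rail=0,stop_face=.042,tin_1=.006,bolt_paddle=.06,spare_tin=0,jar=0,flask=0)
for n in("top","side"):
    im=get_image(n); save(im,n+"0.png",s=1.4)
    print(n,"cam",ray(im,[280,210])[0].round(3))
    for t in Z:
        for r in landmark_of(im,t)[:7]:
            print(t,round(r["score"],2),np.round(r["location"],1),at_z(im,r["location"],Z[t]).round(4))
o=get_obs();print(o["tcp_pos"],o["tool_rot"],o["time_s"])
E
```

```text
pics
top cam [0.483 0.108 0.774]
rail 0.55 [310.4 241.1] [0.5497 0.0493 0.    ]
stop_face 0.58 [230.2 221.5] [0.579  0.2041 0.042 ]
tin_1 0.92 [305.6 115.4] [0.8105 0.0631 0.006 ]
tin_1 0.84 [319.7 240.7] [0.5505 0.0315 0.006 ]
tin_1 0.77 [329.3 323.8] [0.3913 0.0108 0.006 ]
tin_1 0.65 [264.2 227.9] [0.5728 0.1412 0.006 ]
tin_1 0.55 [338.8 243.8] [ 0.5453 -0.0062  0.006 ]
bolt_paddle 0.6 [353.3 185.8] [ 0.6502 -0.0252  0.06  ]
jar 0.72 [280.8 166.1] [ 0.7012  0.1119 -0.    ]
flask 0.92 [176.2 226. ] [0.5723 0.3178 0.    ]
flask 0.42 [340.4 245.8] [ 0.5419 -0.0103  0.    ]
side cam [0.511 0.585 0.698]
rail 0.84 [322.7 207.7] [0.5517 0.0399 0.    ]
rail 0.37 [281. 340.] [0.5715 0.3174 0.    ]
stop_face 0.85 [288.4 265.3] [0.5845 0.205  0.042 ]
stop_face 0.65 [321.7 205. ] [0.552 0.067 0.042]
tin_1 0.98 [193.1 191. ] [0.8088 0.0603 0.006 ]
tin_1 0.96 [302.1 246.7] [0.5726 0.1408 0.006 ]
tin_1 0.89 [312.6 222.6] [0.5639 0.0837 0.006 ]
tin_1 0.78 [332.7 185.8] [ 0.5411 -0.0144  0.006 ]
tin_1 0.59 [402.1 206.5] [0.4022 0.0076 0.006 ]
bolt_paddle 0.75 [280.4 152.1] [ 0.6519 -0.0308  0.06  ]
spare_tin 0.77 [362.3 266. ] [0.4614 0.1531 0.    ]
jar 0.6 [242.4 221.2] [0.6948 0.1058 0.    ]
jar 0.53 [281.3 339.1] [0.5714 0.3158 0.    ]
flask 0.92 [278.2 339.9] [0.5759 0.3182 0.    ]
[ 0.2168616  -0.53251976  0.20230416] [ 1.50903762e-07  9.81361145e-01  1.92172585e-01 -8.57087396e-06] 0.8
```

View pics/top0.png

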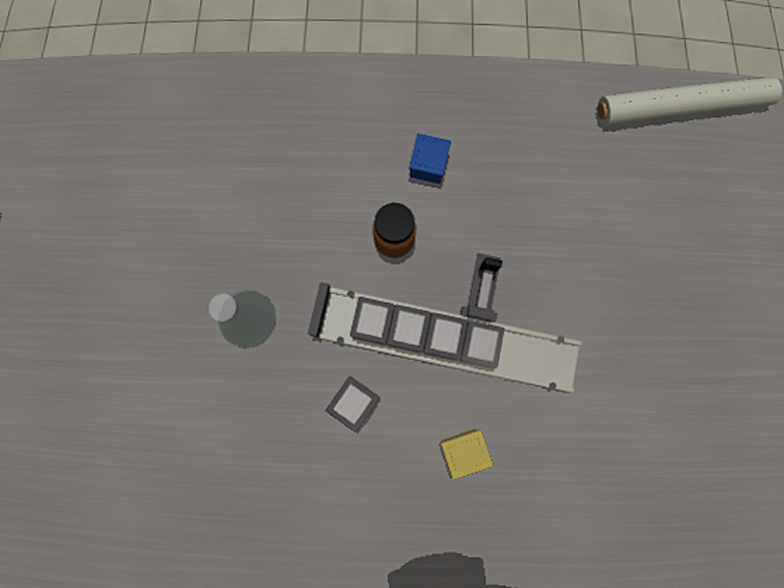

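View pics/side0.png

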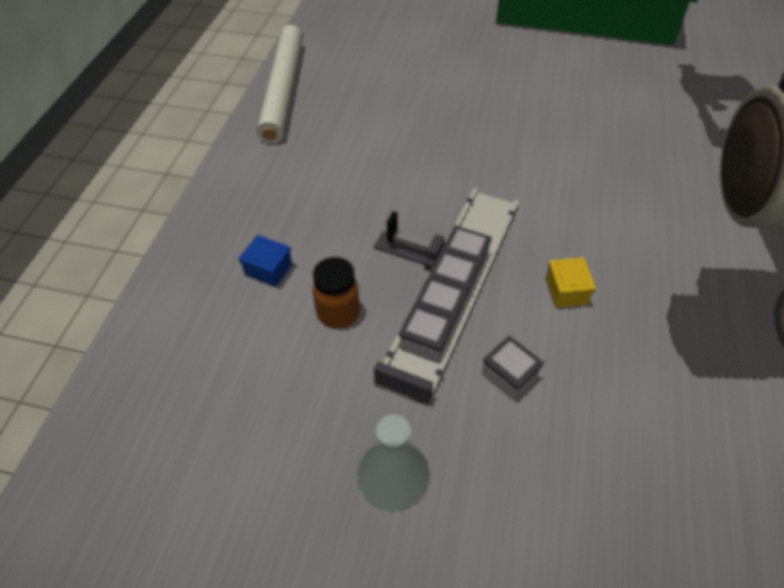

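```bash
cat > fit.py <<'E'
from h import *
from scipy.optimize import least_squares
P=lambda p,q:np.c_[p[0]+np.cos(p[2])*q[:,0]-np.sin(p[2])*q[:,1],p[1]+np.sin(p[2])*q[:,0]+np.cos(p[2])*q[:,1],q[:,2]]
def tin(s,b): # tin_1 centre y=s ; outlines of all
    L=[]
    for i in range(4):
        c=s-.05*i; L.append(np.array([[-.028,c-.025,.046],[.028,c-.025,.046],[.028,c+.025,.046],[-.028,c+.025,.046]]))
    L.append(np.array([[-.036,-.2,.014],[.036,-.2,.014],[.036,.16,.014],[-.036,.16,.014]]))
    L.append(np.array([[-.005,-.012,.06],[.005,-.012,.06],[.005,.012,.06],[-.005,.012,.06]])+[.116-b,-.051,0])
    L.append(np.array([[.036,-.076,.034],[.05,-.076,.034],[.05,-.026,.034],[.036,-.026,.034]]))
    return L
def overlay(im,p,s,b,name,box,k):
    f=cv2.resize(im["frame"][...,::-1],None,fx=k,fy=k,interpolation=cv2.INTER_CUBIC)
    for q in tin(s,b): cv2.polylines(f,[np.int32(proj(im,P(p,q))*k+k/2)],True,(0,255,0),1)
    f=f[int(box[1]*k):int(box[3]*k),int(box[0]*k):int(box[2]*k)]; cv2.imwrite("pics/"+name,f)
E
python3 - <<'E'
from fit import *
t=get_image("top"); s=get_image("side")
# model pts -> (cam, px)
obs=[(t,[.036,-.2,.014],np.array([581,341])/1.4),(t,[-.036,-.2,.014],np.array([573,391])/1.4),
(t,[0,.16,.042],[230.2,221.5]),(s,[0,.16,.042],[288.4,265.3]),
(s,[.036,-.2,.014],np.array([477,192])/1.4),(s,[-.036,-.2,.014],np.array([518,204])/1.4)]
tp=[(t,[.028,.025],[360,298],0),(t,[-.028,.025],[353,338],0),(t,[.028,-.175],[504,326],0),(t,[-.028,-.175],[496,367],0)]
pd=[(t,[353.3,185.8]),(s,[280.4,152.1])]
def res(v):
    r=[]
    for im,q,px in obs: r+=list(proj(im,P(v,np.array([q])))[0]-px)
    for im,q,px,_ in tp: r+=list(proj(im,P(v,np.array([[q[0],q[1]+v[3],.046]])))[0]-np.array(px)/1.4)
    for im,px in pd: r+=list(proj(im,P(v,np.array([[.116-v[4],-.051,.06]])))[0]-px)
    return r
f=least_squares(res,[.55,.045,-.19,.08,.005],loss="soft_l1")
print(f.x.round(4),np.round(res(f.x),1))
overlay(t,f.x[:3],f.x[3],f.x[4],"ov_t.png",(215,160,425,300),3.6)
E
```

```text
[ 0.5505  0.0469 -0.1871  0.09    0.0045] [ 0.1 -0.1 -0.2  0.4  0.  -0.7  2.6  0.1 -1.1 -2.8  1.6 -2.  -0.5 -1.7
 -2.2 -1.2  0.9  0.7  1.1  0.9 -0.7 -0.3 -0.1  2.6]
```

View pics/ov_t.png

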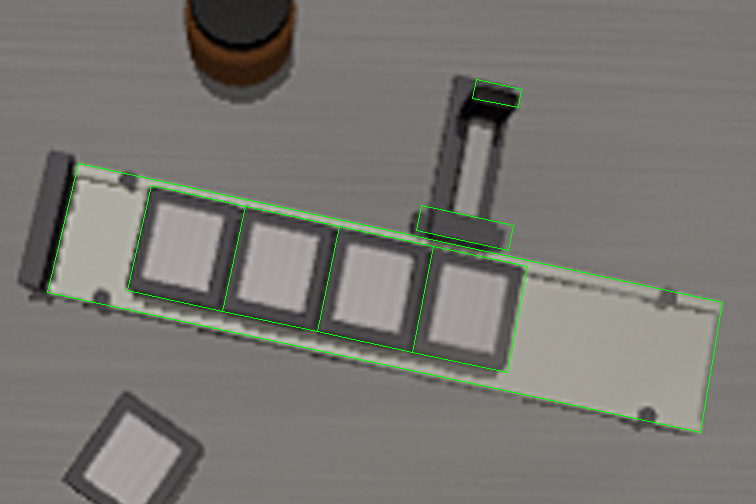

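tin_4 is the grey tin in the rail at top px (344,246), on the open end. The yellow block (333,324), blue block (307,112) and spare tin (252,289) stand off the rail, and the overlay confirms the fit. Moving behind tin_4 with the fingers shut.

Emit:
{"fn": "send_rows", "kwargs": {"motion": [[[0.68, 0.98, 0], [0, 0, 0.95]], [[0.68, 0.98, 0], [0, 0, 0.95]], [[0.68, 0.98, 0], [0, 0, 0.95]], [[0.68, 0.98, 0], [0, 0, 0.95]], [[0.68, 0.98, 0], [0, 0, 0.95]]], "fingers": -1}}

```text
time_s: 1.32
tcp_pos: [0.3195, -0.3841, 0.2024]
tool_rot: [0.0, 0.936, 0.353, 0.0]
force: [1.3, 0.0, -0.4]
gripper_width: 0.299
grip_force: 0.0
```

Emit:
{"fn": "send_rows", "kwargs": {"motion": [[[0.68, 0.98, 0], [0, 0, 0.95]], [[0.68, 0.98, 0], [0, 0, 0.95]], [[0.68, 0.98, 0], [0, 0, 0.95]], [[0.68, 0.98, 0], [0, 0, 0.95]], [[0.68, 0.98, 0], [0, 0, 0.95]]]}}

```text
time_s: 1.73
tcp_pos: [0.4216, -0.237, 0.2025]
tool_rot: [0.0, 0.865, 0.503, 0.0]
force: [0.6, 0.0, 0.2]
gripper_width: -0.003
grip_force: 0.0
```

Emit:
{"fn": "send_rows", "kwargs": {"motion": [[[0.68, 0.98, 0], [0, 0, 0.95]], [[0.68, 0.98, 0], [0, 0, 0.95]], [[0.68, 0.98, 0], [0, 0, 0.95]], [[0.68, 0.98, 0], [0, 0, 0.95]], [[0.68, 0.98, 0], [0, 0, 0.95]]]}}

```text
time_s: 2.15
tcp_pos: [0.5237, -0.0898, 0.2025]
tool_rot: [0.0, 0.77, 0.639, 0.0]
force: [-0.5, -0.2, 0.2]
gripper_width: -0.002
grip_force: 0.0
```

Emit:
{"fn": "send_rows", "kwargs": {"motion": [[[0, 0, -1], [0, 0, 0]], [[0, 0, -1], [0, 0, 0]], [[0, 0, -1], [0, 0, 0]], [[0, 0, 0], [0, 0, 0]], [[0, 0, 0], [0, 0, 0]]]}}

```text
time_s: 2.57
tcp_pos: [0.5216, -0.0909, 0.1112]
tool_rot: [-0.002, 0.771, 0.637, -0.001]
force: [-0.2, 0.2, 0.4]
gripper_width: -0.0
grip_force: 0.0
```

Emit:
{"fn": "send_rows", "kwargs": {"motion": [[[0.1, 0, -0.9], [0, 0, 0]], [[0, 0, -0.9], [0, 0, 0]], [[0, 0, -0.8], [0, 0, 0]], [[0, 0, -0.37], [0, 0, 0]], [[0, 0, 0], [0, 0, 0]]]}}

```text
time_s: 2.98
tcp_pos: [0.5252, -0.0915, 0.0226]
tool_rot: [-0.001, 0.771, 0.637, -0.0]
force: [0.2, -0.2, -0.7]
gripper_width: 0.001
grip_force: 0.0
```

Run:
```python
from fit import *
o=get_obs();print(o["tcp_pos"],o["force"],o["tool_rot"])
im=get_image("side")
overlay(im,[.5505,.0469,-.1871],.09,.0045,"s1.png",(240,120,400,300),3.3)
```

```text
[ 0.52523148 -0.09147812  0.02260168] [ 0.17875941 -0.22709356 -0.69780506] [-9.66305891e-04  7.70865617e-01  6.36996878e-01 -4.93788696e-04]
```

View pics/s1.png

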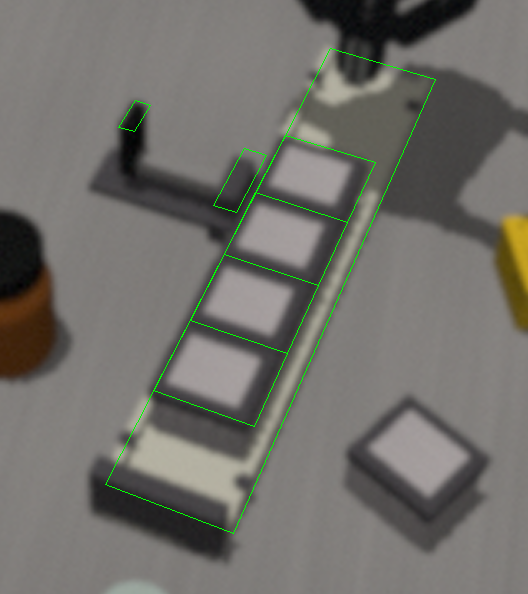

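Emit:
{"fn": "send_rows", "kwargs": {"motion": [[[0.062, 0.328, 0], [0, 0, 0]], [[0.062, 0.328, 0], [0, 0, 0]], [[0.062, 0.328, 0], [0, 0, 0]], [[0.031, 0.164, 0], [0, 0, 0]], [[0.025, 0.13, 0], [0, 0, 0]]]}}

```text
time_s: 3.45
tcp_pos: [0.5337, -0.052, 0.0239]
tool_rot: [0.0, 0.77, 0.638, 0.0]
force: [-0.3, -0.2, 0.5]
gripper_width: 0.002
grip_force: 0.0
```

Emit:
{"fn": "send_rows", "kwargs": {"motion": [[[0.025, 0.13, 0], [0, 0, 0]], [[0.025, 0.13, 0], [0, 0, 0]], [[0.025, 0.13, 0], [0, 0, 0]], [[0.025, 0.13, 0], [0, 0, 0]], [[0.025, 0.13, 0], [0, 0, 0]]]}}

```text
time_s: 3.87
tcp_pos: [0.5369, -0.0334, 0.0231]
tool_rot: [-0.0, 0.771, 0.637, -0.0]
force: [-0.2, -0.3, 0.2]
gripper_width: 0.001
grip_force: 0.0
```

Emit:
{"fn": "send_rows", "kwargs": {"motion": [[[0.025, 0.13, 0], [0, 0, 0]], [[0.025, 0.13, 0], [0, 0, 0]], [[0.025, 0.13, 0], [0, 0, 0]], [[0.025, 0.13, 0], [0, 0, 0]], [[0.02, 0.1, 0], [0, 0, 0]]]}}

```text
time_s: 4.28
tcp_pos: [0.5406, -0.0146, 0.0232]
tool_rot: [-0.0, 0.771, 0.637, -0.0]
force: [-0.2, 0.0, -0.5]
gripper_width: -0.003
grip_force: 0.0
```

Run:
```python
from fit import *
im=get_image("top")
o=get_obs();print(o["tcp_pos"],o["force"])
overlay(im,[.5505,.0469,-.1871],.135,.0045,"t2.png",(215,160,425,300),3.6)
```

```text
[ 0.54059473 -0.01425071  0.02318727] [-0.43924955  0.36660069  0.06420002]
```

View pics/t2.png

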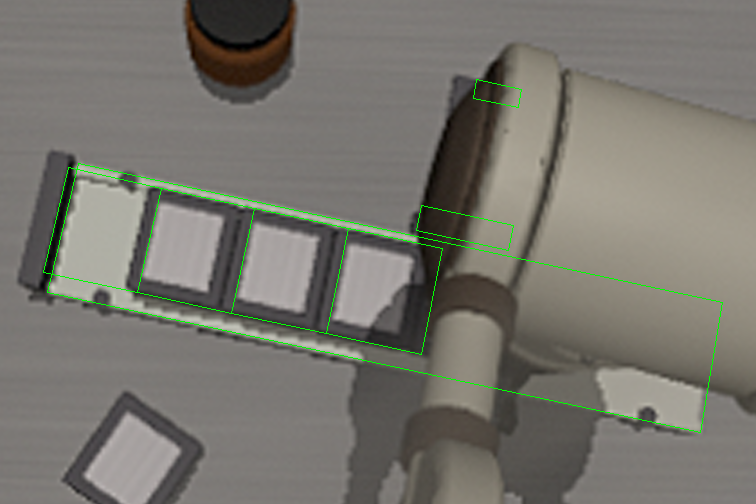

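Run:
```python
from fit import *
im=get_image("side")
overlay(im,[.5505,.0469,-.1871],.09,.0045,"s2.png",(240,120,400,300),3.3)
```

```text
(no output)
```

View pics/s2.png

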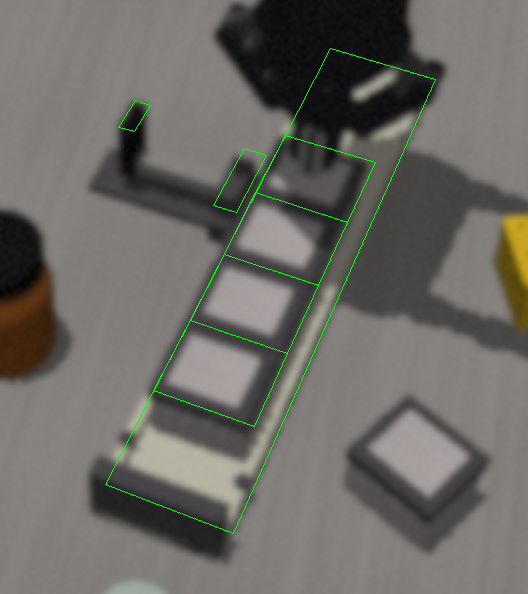

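Run:
```python
from fit import *
im=get_image("side")
o=get_obs();print(o["tcp_pos"],o["time_s"],o["qpos"],o["gripper_width"])
q=[[.5252,-.0915,.0226],[.5406,-.0143,.023],[.5406,-.0143,.046],[.5337,-.052,.024]]
print((proj(im,q)-[240,120])*3.3)
f=cv2.resize(im["frame"][120:190,290:380,::-1],None,fx=8,fy=8,interpolation=cv2.INTER_CUBIC)
for a in proj(im,q[:3]): cv2.circle(f,tuple(int(v) for v in (a-[290,120])*8),4,(0,0,255),-1)
f=np.clip(f.astype(float)*1.8,0,255).astype(np.uint8)
cv2.imwrite("pics/s3.png",f)
```

```text
[ 0.54051654 -0.01486771  0.0231948 ] 4.4333 [-2.51052595e-01  2.85450135e-01  1.83180705e+00 -8.57874619e-05
  1.02435431e+00 -6.22684334e-02] 0.004335252071626378
[[352.38009918 112.79861565]
 [309.27165044 198.9049314 ]
 [312.88983479 172.92375574]
 [330.04857987 154.30027438]]
```

View pics/s3.png

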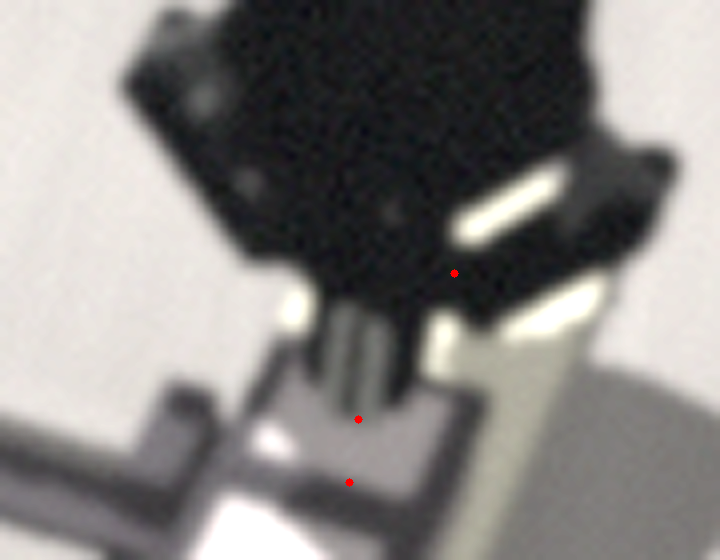

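The picture shows the tins unmoved and the fingertips over tin_4's lid at px (334,172). The tips are really about 25 mm higher than the reported z. I'll lift, go back, and probe downwards behind the tin.

Emit:
{"fn": "send_rows", "kwargs": {"motion": [[[0, 0, 0.6], [0, 0, 0]], [[-0.16, -0.85, 0], [0, 0, 0]], [[-0.16, -0.85, 0], [0, 0, 0]], [[-0.16, -0.85, 0], [0, 0, 0]], [[0, 0, -0.4], [0, 0, 0]]]}}

```text
time_s: 4.85
tcp_pos: [0.528, -0.0964, 0.0317]
tool_rot: [0.003, 0.772, 0.636, 0.001]
force: [-0.0, 0.4, 0.8]
gripper_width: -0.001
grip_force: 0.0
```

Emit:
{"fn": "send_rows", "kwargs": {"motion": [[[0, 0, -0.4], [0, 0, 0]], [[0, 0, -0.3], [0, 0, 0]], [[0, 0, -0.2], [0, 0, 0]], [[0, 0, -0.1], [0, 0, 0]], [[0, 0, 0], [0, 0, 0]]]}}

```text
time_s: 5.27
tcp_pos: [0.5253, -0.0904, -0.0021]
tool_rot: [-0.001, 0.77, 0.638, -0.001]
force: [0.1, -0.1, 0.2]
gripper_width: -0.001
grip_force: 0.0
```

Run:
```python
from fit import *
im=get_image("side")
o=get_obs();p=o["tcp_pos"];print(p,o["force"],o["time_s"])
f=cv2.resize(im["frame"][110:190,290:390,::-1],None,fx=7,fy=7,interpolation=cv2.INTER_CUBIC)
for dz in(0,.025): 
    a=proj(im,[p+np.array([0,0,dz])])[0];print(a)
    cv2.circle(f,tuple(int(v) for v in (a-[290,110])*7),4,(0,0,255),-1)
f=np.clip(f.astype(float)*1.8,0,255).astype(np.uint8)
cv2.imwrite("pics/s4.png",f)
```

```text
[ 0.52585398 -0.0907618  -0.0013315 ] [ 0.58333232 -0.38694155  0.48029039] 5.3167
[345.12834236 162.38611129]
[346.47762638 154.01607174]
```

View pics/s4.png

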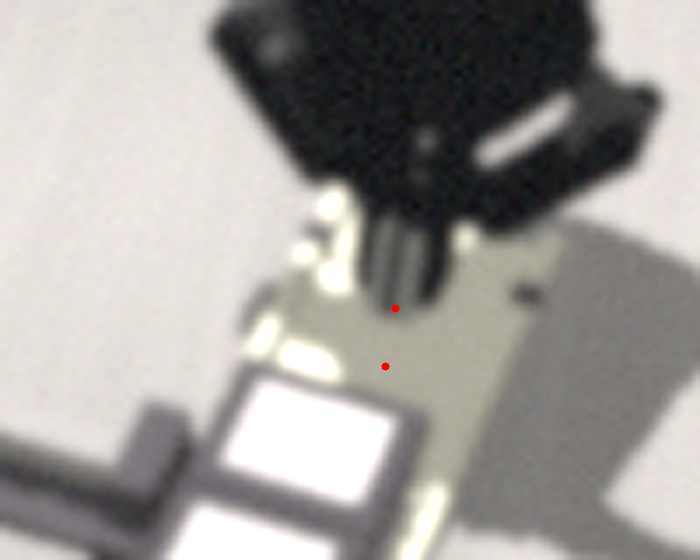

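The reported z is -0.002 with no contact, so the offset is confirmed; the real tips are at about 23 mm, behind tin_4. Pushing again.

Emit:
{"fn": "send_rows", "kwargs": {"motion": [[[0.062, 0.328, 0], [0, 0, 0]], [[0.062, 0.328, 0], [0, 0, 0]], [[0.062, 0.328, 0], [0, 0, 0]], [[0.031, 0.164, 0], [0, 0, 0]], [[0.025, 0.13, 0], [0, 0, 0]]]}}

```text
time_s: 5.73
tcp_pos: [0.5336, -0.052, -0.0006]
tool_rot: [0.0, 0.77, 0.638, 0.0]
force: [0.1, -1.3, -0.7]
gripper_width: 0.004
grip_force: 0.0
```

Emit:
{"fn": "send_rows", "kwargs": {"motion": [[[0.02, 0.1, 0], [0, 0, 0]], [[0.02, 0.1, 0], [0, 0, 0]], [[0.02, 0.1, 0], [0, 0, 0]], [[0.02, 0.1, 0], [0, 0, 0]], [[0.02, 0.1, 0], [0, 0, 0]]]}}

```text
time_s: 6.15
tcp_pos: [0.5365, -0.0389, -0.0007]
tool_rot: [0.0, 0.771, 0.637, -0.0]
force: [-1.2, -4.0, 0.6]
gripper_width: -0.002
grip_force: 2.2
```

```bash
cat > chk.py <<'E'
from fit import *
v=[.5505,.0469,-.1871]
o=get_obs();d=np.array(o["tcp_pos"])[:2]-v[:2]
c,s=np.cos(v[2]),np.sin(v[2])
print("rail tcp",c*d[0]+s*d[1],-s*d[0]+c*d[1],"z",o["tcp_pos"][2],"F",np.round(o["force"],1),"t",o["time_s"])
for n in("top","side"):
    im=get_image(n)
    for k,z in(("tin_1",.006),("bolt_paddle",.06)):
        for r in landmark_of(im,k):
            q=at_z(im,r["location"],z)[:2]-v[:2]
            x,y=c*q[0]+s*q[1],-s*q[0]+c*q[1]
            if k!="tin_1" or abs(x)<.03: print(n,k,round(r["score"],2),round(x,4),round(y,4))
E
python3 chk.py
```

```text
rail tcp 0.002146060281267381 -0.08686799852196705 z -0.0006979839724652534 F [-1.2 -4.   0.6] t 6.15
top tin_1 0.8 0.009 -0.0487
top tin_1 0.72 0.0031 0.0554
top tin_1 0.64 0.0091 -0.0079
top tin_1 0.63 -0.0016 0.1021
top bolt_paddle 0.53 0.118 -0.0494
top bolt_paddle 0.43 0.1116 0.086
side tin_1 0.86 0.0053 0.0485
side tin_1 0.8 0.0045 0.0001
side tin_1 0.61 0.0014 0.1046
side tin_1 0.59 0.0041 -0.0569
side bolt_paddle 0.79 0.1166 -0.0486
```

Emit:
{"fn": "send_rows", "kwargs": {"motion": [[[0.025, 0.13, 0], [0, 0, 0]], [[0.025, 0.13, 0], [0, 0, 0]], [[0.025, 0.13, 0], [0, 0, 0]], [[0.025, 0.13, 0], [0, 0, 0]], [[0.025, 0.13, 0], [0, 0, 0]]]}}

```text
time_s: 6.87
tcp_pos: [0.5402, -0.0184, -0.0007]
tool_rot: [0.0, 0.771, 0.637, -0.0]
force: [0.0, -4.9, 1.5]
gripper_width: 0.002
grip_force: 2.5
```

Emit:
{"fn": "send_rows", "kwargs": {"motion": [[[0.02, 0.1, 0], [0, 0, 0]], [[0.02, 0.1, 0], [0, 0, 0]], [[0.012, 0.066, 0], [0, 0, 0]], [[0.006, 0.033, 0], [0, 0, 0]], [[0.006, 0.033, 0], [0, 0, 0]]]}}

```text
time_s: 7.28
tcp_pos: [0.5421, -0.0087, -0.0007]
tool_rot: [0.0, 0.771, 0.637, -0.0]
force: [-1.6, -4.6, 1.4]
gripper_width: -0.0
grip_force: 2.7
```

```bash
python3 chk.py
```

```text
rail tcp 0.002079518238379539 -0.05615306382115867 z -0.0007423124046459922 F [-1.6 -4.6  1.4] t 7.2833
top tin_1 0.79 0.0045 -0.0146
top tin_1 0.62 0.002 0.1339
top tin_1 0.6 0.0081 0.0287
top tin_1 0.58 0.0032 0.0772
top bolt_paddle 0.66 0.1152 0.0796
side tin_1 0.94 0.0056 0.1285
side tin_1 0.74 0.0042 0.0696
side tin_1 0.72 0.0038 -0.0288
side tin_1 0.61 0.0048 0.0284
side bolt_paddle 0.87 0.1109 -0.0555
```

Emit:
{"fn": "send_rows", "kwargs": {"motion": [[[0.006, 0.033, 0], [0, 0, 0]], [[0.006, 0.033, 0], [0, 0, 0]], [[0.006, 0.033, 0], [0, 0, 0]]]}}

```text
time_s: 7.83
tcp_pos: [0.5426, -0.0062, -0.0007]
tool_rot: [0.0, 0.771, 0.637, -0.0]
force: [-0.8, -5.6, 2.4]
gripper_width: 0.002
grip_force: 2.8
```

Emit:
{"fn": "send_rows", "kwargs": {"motion": [[[0.006, 0.033, 0], [0, 0, 0]], [[0.006, 0.033, 0], [0, 0, 0]]]}}

```text
time_s: 8.0
tcp_pos: [0.543, -0.0042, -0.0007]
tool_rot: [0.0, 0.771, 0.637, -0.0]
force: [-1.5, -5.2, 2.2]
gripper_width: -0.006
grip_force: 2.8
```

Emit:
{"fn": "send_rows", "kwargs": {"motion": [[[0.006, 0.033, 0], [0, 0, 0]], [[0.006, 0.033, 0], [0, 0, 0]]]}}

```text
time_s: 8.17
tcp_pos: [0.5432, -0.0029, -0.0007]
tool_rot: [0.001, 0.771, 0.637, -0.001]
force: [-3.1, -10.8, 2.6]
gripper_width: 0.002
grip_force: 5.8
```

Emit:
{"fn": "send_rows", "kwargs": {"motion": [[[0.006, 0.033, 0], [0, 0, 0]]]}}

```text
time_s: 8.25
tcp_pos: [0.5432, -0.0029, -0.0007]
tool_rot: [0.001, 0.77, 0.638, -0.002]
force: [-4.4, -15.3, 2.1]
gripper_width: 0.002
grip_force: 8.0
```

Emit:
{"fn": "send_rows", "kwargs": {"motion": [[[0.006, 0.033, 0], [0, 0, 0]]]}}

```text
time_s: 8.33
tcp_pos: [0.5432, -0.003, -0.0007]
tool_rot: [0.002, 0.77, 0.638, -0.002]
force: [-5.6, -19.4, 3.1]
gripper_width: -0.002
grip_force: 10.0
```

The train is home: the TCP has stalled at rail y -0.050 while the force rises to 20 N. Backing off, lifting, and going around to the paddle.

Emit:
{"fn": "send_rows", "kwargs": {"motion": [[[-0.08, -0.42, 0], [0, 0, 0]], [[0, 0, 0.9], [0, 0, 0]], [[0, 0, 1], [0, 0, 0]], [[0, 0, 1], [0, 0, 0]], [[0.5, -0.06, 0], [0, 0, 0]]]}}

```text
time_s: 8.75
tcp_pos: [0.5588, -0.014, 0.0922]
tool_rot: [0.003, 0.771, 0.637, 0.003]
force: [0.9, -0.7, 1.2]
gripper_width: 0.001
grip_force: 0.0
```

Emit:
{"fn": "send_rows", "kwargs": {"motion": [[[1, -0.12, 0], [0, 0, 0]], [[1, -0.12, 0], [0, 0, 0]], [[1, -0.12, 0], [0, 0, 0]], [[1, -0.12, 0], [0, 0, 0]], [[0.6, -0.07, 0], [0, 0, 0]]]}}

```text
time_s: 9.17
tcp_pos: [0.6962, -0.0304, 0.0855]
tool_rot: [-0.001, 0.771, 0.637, 0.001]
force: [-0.1, 0.9, -0.0]
gripper_width: 0.0
grip_force: 0.0
```

Emit:
{"fn": "send_rows", "kwargs": {"motion": [[[0, 0, 0], [0, 0, 0]]]}}

```text
time_s: 9.25
tcp_pos: [0.6967, -0.0307, 0.0854]
tool_rot: [-0.0, 0.771, 0.637, 0.001]
force: [-0.1, -0.6, -0.2]
gripper_width: -0.003
grip_force: 0.0
```

```bash
python3 chk.py; python3 -c "
from fit import *
o=get_obs();print(o['tcp_pos'],o['tool_rot'])
im=get_image('side');overlay(im,[.5505,.0469,-.1871],.135,.0045,'s5.png',(200,100,400,300),2.9)"
```

```text
rail tcp 0.15809149958284618 -0.04902537896007013 z 0.08542955488914829 F [-0.1 -0.6 -0.2] t 9.25
top tin_1 0.93 0.0018 0.1411
top tin_1 0.68 0.0001 0.0886
top tin_1 0.64 0.0041 0.0277
side tin_1 0.86 0.0002 -0.0159
side tin_1 0.71 0.0023 0.0375
side tin_1 0.63 0.0041 0.1394
side tin_1 0.59 0.0085 0.0795
side bolt_paddle 0.87 0.1153 -0.0524
[ 0.6932274  -0.03027832  0.08603164] [-5.69672964e-04  7.70683371e-01  6.37218011e-01 -1.53548041e-04]
```

View pics/s5.png

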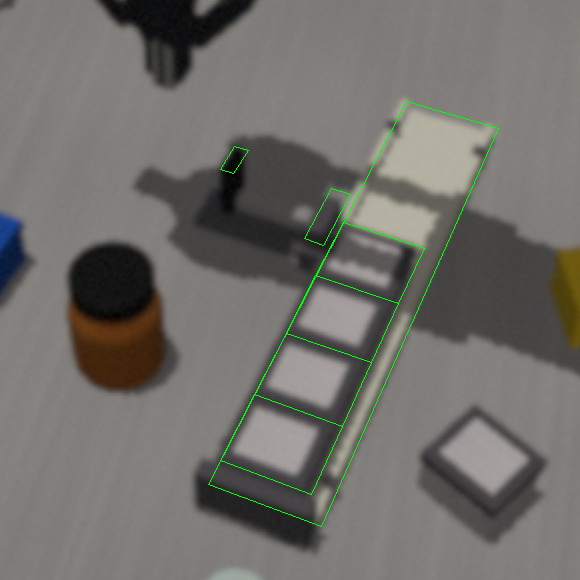

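Train home against the stop with no gaps (last tin's rear edge at crop (345,222) to (425,248)); the fingers stand outside the paddle. Lowering, then pushing along rail -x.

Emit:
{"fn": "send_rows", "kwargs": {"motion": [[[0, -0.06, -0.9], [0, 0, 0]], [[0, 0, -0.9], [0, 0, 0]], [[0, 0, -0.9], [0, 0, 0]], [[0, 0, 0], [0, 0, 0]], [[-0.2, 0.038, 0], [0, 0, 0]]]}}

```text
time_s: 10.02
tcp_pos: [0.6869, -0.0312, 0.004]
tool_rot: [-0.001, 0.771, 0.637, -0.001]
force: [0.1, -0.2, 0.2]
gripper_width: 0.003
grip_force: 0.0
```

Emit:
{"fn": "send_rows", "kwargs": {"motion": [[[-0.2, 0.038, 0], [0, 0, 0]], [[-0.16, 0.03, 0], [0, 0, 0]], [[-0.13, 0.025, 0], [0, 0, 0]], [[-0.13, 0.025, 0], [0, 0, 0]], [[-0.13, 0.025, 0], [0, 0, 0]]]}}

```text
time_s: 10.43
tcp_pos: [0.6664, -0.0272, 0.0066]
tool_rot: [0.001, 0.771, 0.637, 0.001]
force: [2.2, -0.8, 1.3]
gripper_width: 0.005
grip_force: 0.9
```

```bash
python3 chk.py
```

```text
rail tcp 0.1276353331110427 -0.051301803664686924 z 0.006612370562829664 F [ 2.2 -0.8  1.3] t 10.4333
top tin_1 0.88 -0.0004 0.0927
top tin_1 0.76 0.0072 0.0347
top tin_1 0.73 0.0023 -0.0128
top tin_1 0.6 -0.0018 0.1381
side tin_1 0.98 0.004 0.0336
side tin_1 0.88 0.0041 0.1385
side tin_1 0.68 0.004 -0.0145
side tin_1 0.66 0.0027 0.0862
side bolt_paddle 0.8 0.1079 -0.0492
```

Emit:
{"fn": "send_rows", "kwargs": {"motion": [[[-0.16, 0.03, 0], [0, 0, 0]], [[-0.16, 0.03, 0], [0, 0, 0]], [[-0.16, 0.03, 0], [0, 0, 0]], [[-0.16, 0.03, 0], [0, 0, 0]], [[-0.16, 0.03, 0], [0, 0, 0]]]}}

```text
time_s: 11.15
tcp_pos: [0.6412, -0.0225, 0.0052]
tool_rot: [0.0, 0.771, 0.637, 0.0]
force: [1.0, -0.3, -0.0]
gripper_width: -0.002
grip_force: 0.9
```

Emit:
{"fn": "send_rows", "kwargs": {"motion": [[[-0.16, 0.03, 0], [0, 0, 0]], [[-0.16, 0.03, 0], [0, 0, 0]], [[-0.13, 0.025, 0], [0, 0, 0]], [[-0.1, 0.019, 0], [0, 0, 0]], [[-0.06, 0.012, 0], [0, 0, 0]]]}}

```text
time_s: 11.57
tcp_pos: [0.6229, -0.0191, 0.0052]
tool_rot: [-0.0, 0.771, 0.637, -0.0]
force: [1.2, -0.1, -0.4]
gripper_width: -0.003
grip_force: 0.8
```

```bash
python3 chk.py
```

```text
rail tcp 0.0834504872343018 -0.05134468392403265 z 0.0051931641392059524 F [ 1.2 -0.1 -0.4] t 11.5667
top tin_1 0.86 0.0036 0.1389
top tin_1 0.85 -0.0034 0.0938
top tin_1 0.7 0.0049 0.0321
top tin_1 0.58 0.0056 -0.0092
side tin_1 0.96 0.0085 0.0328
side tin_1 0.74 0.0026 0.1376
side tin_1 0.69 0.0061 -0.0136
side tin_1 0.57 0.0064 0.0793
side bolt_paddle 0.37 -0.009 0.1158
```

Emit:
{"fn": "send_rows", "kwargs": {"motion": [[[-0.06, 0.012, 0], [0, 0, 0]], [[-0.06, 0.012, 0], [0, 0, 0]], [[-0.06, 0.012, 0], [0, 0, 0]]]}}

```text
time_s: 12.12
tcp_pos: [0.6181, -0.0181, 0.0052]
tool_rot: [0.0, 0.771, 0.637, 0.0]
force: [2.0, -0.4, -0.9]
gripper_width: -0.001
grip_force: 0.8
```

Emit:
{"fn": "send_rows", "kwargs": {"motion": [[[-0.04, 0.008, 0], [0, 0, 0]], [[-0.04, 0.008, 0], [0, 0, 0]]]}}

```text
time_s: 12.28
tcp_pos: [0.6161, -0.0178, 0.0053]
tool_rot: [0.001, 0.771, 0.637, 0.0]
force: [5.6, -1.2, -4.3]
gripper_width: 0.0
grip_force: 2.8
```

Emit:
{"fn": "send_rows", "kwargs": {"motion": [[[-0.04, 0.008, 0], [0, 0, 0]], [[-0.04, 0.008, 0], [0, 0, 0]]]}}

```text
time_s: 12.45
tcp_pos: [0.6162, -0.0178, 0.0056]
tool_rot: [0.003, 0.771, 0.637, 0.002]
force: [13.7, -1.9, -11.9]
gripper_width: 0.002
grip_force: 7.1
```

Emit:
{"fn": "send_rows", "kwargs": {"motion": [[[-0.04, 0.008, 0], [0, 0, 0]], [[0, 0, 0], [0, 0, 0]]]}}

```text
time_s: 12.62
tcp_pos: [0.6162, -0.0178, 0.0057]
tool_rot: [0.004, 0.771, 0.637, 0.003]
force: [16.5, -2.4, -12.5]
gripper_width: 0.003
grip_force: 7.7
```

Emit:
{"fn": "send_rows", "kwargs": {"motion": [[[0.5, -0.1, 0], [0, 0, 0]], [[0.5, -0.1, 0], [0, 0, 0]], [[0, 0, 1], [0, 0, 0]], [[0, 0, 1], [0, 0, 0]], [[0, 0, 1], [0, 0, 0]]]}}

```text
time_s: 13.03
tcp_pos: [0.6409, -0.0226, 0.0951]
tool_rot: [-0.001, 0.771, 0.637, -0.001]
force: [0.5, -0.7, 1.4]
gripper_width: -0.001
grip_force: 0.0
```

Emit:
{"fn": "send_rows", "kwargs": {"motion": [[[0, -0.9, 0.5], [0, 0, 0]], [[0, -1, 0.3], [0, 0, 0]], [[0, -1, 0], [0, 0, 0]], [[0, -1, 0], [0, 0, 0]], [[0, -1, 0], [0, 0, 0]]]}}

```text
time_s: 13.45
tcp_pos: [0.6415, -0.1709, 0.1195]
tool_rot: [-0.0, 0.771, 0.637, -0.0]
force: [1.0, -0.2, 0.1]
gripper_width: 0.006
grip_force: 0.0
```

Emit:
{"fn": "send_rows", "kwargs": {"motion": [[[0, -1, 0], [0, 0, 0]], [[0, -1, 0], [0, 0, 0]], [[0, -1, 0], [0, 0, 0]], [[0, 0, 0], [0, 0, 0]], [[0, 0, 0], [0, 0, 0]]]}}

```text
time_s: 13.87
tcp_pos: [0.6413, -0.2612, 0.1188]
tool_rot: [-0.001, 0.772, 0.636, -0.0]
force: [-0.3, 0.3, -0.1]
gripper_width: -0.001
grip_force: 0.0
```

```bash
python3 chk.py; python3 -c "
from fit import *
im=get_image('top');overlay(im,[.5505,.0469,-.1871],.135,.06,'t6.png',(215,160,425,310),3.6)"
```

```text
rail tcp 0.14648959698251468 -0.285807218310863 z 0.11883791695086546 F [-0.3  0.3 -0.1] t 13.8667
top tin_1 0.83 0.0042 -0.0103
top tin_1 0.72 0.0017 0.0905
top tin_1 0.67 -0.0027 0.1407
top tin_1 0.58 0.0113 0.0296
top bolt_paddle 0.7 0.0643 -0.0498
side tin_1 0.98 0.001 0.1341
side tin_1 0.92 0.0061 0.0772
side tin_1 0.76 0.0106 0.0327
side tin_1 0.64 0.0041 -0.0164
side bolt_paddle 0.65 0.0604 -0.0507
```

View pics/t6.png

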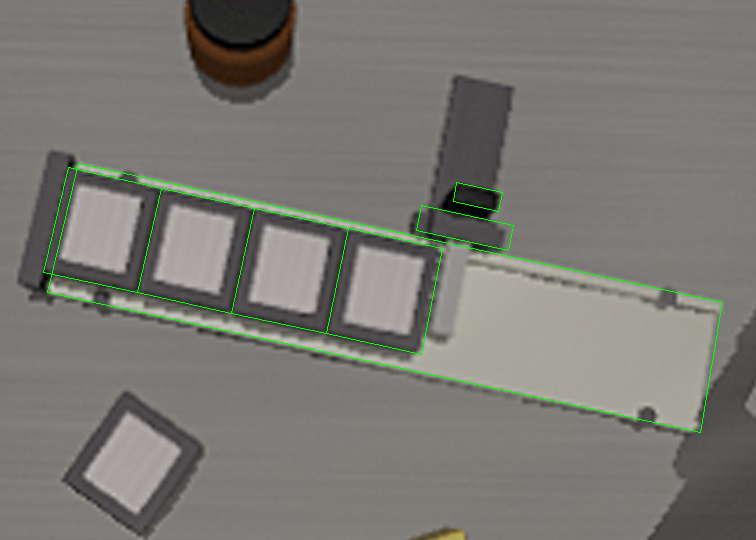

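The four tins are home without gaps. The bolt bar crosses the channel behind the last tin at crop (450,290), and the paddle is at its limit by the bracket at (475,200). Spare tin and jar are unmoved.

```bash
python3 -c "
from workcell import *
print(close_job())"
```

```text
the job is handed in; nothing more can be done
None
```

The four tins stand gap-free against the end stop with the bolt pushed to its hard limit behind the last one; the arm is clear and the job was handed in at about 14 s. My first pass slid just over tin_4's lid without moving any tin, because the real fingertips sit about 25 mm above the reported TCP height.

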